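Check the cake display's deck with the surface thermometer

TASK

Check the temperature of the chilled cake display's sloping steel deck: lift the wooden card holder off the etched measuring ring and stand it upright clear of the ring, then take the surface thermometer out of its dock and put its contact disc down inside the ring, with the thermometer square to the sloping deck and pressed lightly so that its sprung tip goes about halfway in, never hard. Hold it steadily like that for three seconds for the reading and finish still holding it there, in the gripper, pressed the same. Leave the cake, the mug, the jar and the cake server where they are.

Things in the scene. Friction and masses are not known exactly. Their poses are not given: they have to be found in the camera images.
- ring (a point): Centre of the measuring ring etched in the bare steel deck, on its surface: a thin dark circle, inner diameter 36 mm, outer 42 mm, flush. z is the deck's outward normal, leaning 14 degrees (0.244 rad) from vertical towards the customer side; x points straight down the slope, away from the staff side; y is level across the deck. About 106 mm above the counter.
- deck: Sloping steel deck of the cake display, fixed, 325 mm along x (down the slope) by 354 mm along y. Origin: middle of its upper face; axes as the ring's. The ring is at (-65, -95) mm, the cake on the +y half; the bare steel down the slope from the ring, to 110 mm from it, is free. A glass pane 70 mm high stands along the lower edge, at x 154 to 160 mm, with a flush slotted grille before it.
- card_holder: Loose wooden card holder (70 g) that stands on the ring at the start, tilted with the deck. Origin: centre of the underside of its round base; z up along its stick. Base 72 mm diameter, 10 mm thick; stick 10 mm diameter; from 53 to 115 mm height a flat upright wooden tag, 10 mm thick along x and 60 mm wide along y, blank: pinch the tag's thickness from above.
- probe: Loose cordless surface thermometer (about 100 g), white, upright in its dock. Origin: underside of its finger guard (32 mm diameter, 8 mm high), on the axis; z up along the handle. Round handle 22 mm diameter from 8 to 95 mm; below the guard a steel stem, 8 mm diameter, to -45 mm, then the sprung tip: thin rod and contact disc, 14 mm diameter, face at -62 mm unpressed. Any turn about z.
- tip_face (a point): Centre of the flat lower face of the thermometer's contact disc; axes as the probe's.
- tip (a joint): How far the sprung contact disc is pushed in, along the probe's z: 0 m out, 0.010 m fully in (on its stop). Spring 500 N/m: about 2.5 N at half travel (0.005 m), 5 N at the stop; pressed further it is rigid.
- dock: Grey block, 70 x 70 x 78 mm high, fixed on the counter, left or right of the display, the mug on the other side. Origin: centre of its underside. A round hole, 20 mm diameter and 73 mm deep, in the middle of its top takes the stem and tip; the finger guard rests on the top face. Lift the probe straight up by at least 65 mm to clear it.
- cake: Small iced dark cake, 140 mm diameter, on a white plate with a blue edge, 194 mm diameter, loose on the deck, 71 mm high in all. Origin: centre of the plate's underside; z is square to the deck. Leave alone.
- mug: White mug, 82 mm diameter, 92 mm high, loose on the counter. Origin: centre of its underside. Leave alone.
- jar: Amber glass jar with a wooden cap, 84 mm diameter, 125 mm high, loose on the counter beyond the display's left. Origin: centre of its underside. Leave alone.
- server: Cake server with a black handle, 250 mm long, lying loose on the counter beyond the display's right. Origin: the underside of its middle, x along it. Leave alone.
Not all that is in view belongs to the job. Of the things shaped like the probe, the white one is meant. Leave any yellow look-alike of the card_holder alone.

How it is judged:
By the outcome, as a careful person would: the job done as asked, in the order asked, and still so for the second after the job is handed in, while the arm keeps its last pose, push and grip.
It also fails if it takes over 59 s, if anything falls off the work surface, if the arm or the gripper's body presses on something with over 40 N, if the wrist force passes 120 N, or if a joint passes its speed limit or range.

ROBOT

A 6-joint arm with a two-finger parallel gripper is mounted at the origin on the work surface. World frame = base frame: x ahead of the robot, y to its left, z up, the work surface at z = 0. Lengths are in m, angles in rad, forces in N, time in s.
With the tool pointing down it reaches from about 0.25 to 0.725 m from the base axis. Payload 4 kg.
Tool frame: the origin (TCP) lies at the very end of the fingers, on their centre line; the grasp point (between the pads) lies 19 mm behind it; z points along the fingers, y is the line along which they close (so a half turn about z gives the same grasp; the last joint's range is limited). The gripper opens to 85 mm and grips with 20 to 120 N. Pads are 22 mm wide; open, the fingers measure 114 mm over their backs; the gripper's body (76 mm by 85 mm) begins 54 mm behind the grasp point. The pads swing forward as they close: fully open they stand 13 mm farther back than shut.
Start: joints at [1.302, 0.241, 0.005, 1.335, 0, 1.571], TCP at [0.133, 0.482, 0.199] pointing down, gripper open.
Joint ranges: [-2.72, 2.72], [-1.05, 1.87], [-1.09, 1.28], [-1.99, 2.15], [-1.42, 1.44], [-3.14, 3.14]. Speed limits (rad/s): [2.79, 2.79, 3.14, 3.14, 3.14, 3.14].

INTERFACE

Orientations are given as a unit quaternion [x, y, z, w].
In Python, from workcell import telemetry, vision, workorder gives the robot as it stands.
- The arm moves only by the shell command python3 -m inch 'ROWS'. ROWS is JSON, a list of rows, each a list of 3 entries, a list of its own where there are three numbers: the turn, a rotation vector about the tool's x, y, z scaled (see below), then the shift along the tool's x, y, z scaled (see below), then the closure, from -1 (fully open) to 1 (shut). A call has 1 to 10 rows; each row shifts and turns the commanded pose from where the row before left it, along the tool's axes as they then stand; what a row does not reach is not made up. The controller multiplies each number of a shift by 0.3 m and each number of a turn by 360 degrees. A row lasts 1/12 s, in which the tool goes at most 41.7 mm and 7.16 degrees, less where a joint would pass 70% of its speed; a pose out of reach is approached as far as the arm can. A call with a number of a shift or a turn outside -1 to 1 is refused whole. A call with a gripper value outside its range is refused whole. The fingers move at their own pace and stop on an object; the grip force is fixed at half the most. Time passes only in rows, so rows that do not move let the fingers close. It gives the time, the measured TCP pose, the force, the opening and the grip force at its end, in the units of the state.
- telemetry.get_obs(): the state, without advancing time (a new reading comes with each control period).
- vision.camera(name): name is "scene" or "top" or "wrist"; returns a dict with "img" (480x640x3 uint8, red, green, blue), "fov_y" (degrees; the focal length in pixels is half the picture's height over the tangent of half this angle, whatever the lens; pixels are square), "cx", "cy" (the principal point, pixels), "pose" (4x4, takes a point from camera to world coordinates). Camera axes: x right, y up, looking along -z (the intrinsics and any distortion apply to the point x, -y, -z); pixel columns grow to the right and rows downward; lengths in m; the calibration is good to about 2 mm. A picture is of the moment at which its call begins. There is no depth.
- workorder.job_done(): hands the job in; it is judged then, once.
The state is a dict: "clock": time; "joint_pos": joint angles; "joint_vel": joint speeds; "tau": joint torques, N m; "eef_pos": TCP position; "tool_rot": TCP orientation; "ft_force": force on the tool from outside, world axes, zero at the start; "ft_torque": the same for the moment, N m; "grip_width": finger opening in m; "grasp_force": force on a finger pad.
Only numpy, scipy, OpenCV 4.12 (cv2) and the standard library are available. Lean on these libraries where they do the work, as an engineer would, in place of code of your own. Each camera call takes 0.05 s, during which the arm holds its last target. There are 200 camera calls.

## Working session

There is one attempt and no reset: what is moved stays moved. The work goes in short steps, Python scripts to look and compute and a shell command to move; the robot and the scene stay as the last step left them, time stands still between calls to the robot, and variables do not carry over. Pictures are saved under pics/ and viewed, at most 10 in all, crops included, and the job is handed in when it is done.

```bash
mkdir -p pics; ls
python3 - <<'E'
from workcell import telemetry, vision
import cv2, numpy as np
o=telemetry.get_obs(); print({k:np.round(v,3).tolist() for k,v in o.items()})
ims=[]
for n in ["scene","top","wrist"]:
    c=vision.camera(n); cv2.imwrite(f"pics/{n}0.png",c["img"][...,::-1])
    print(n,[ (k,np.round(v,4).tolist()) for k,v in c.items() if k!="img"])
    np.save(f"pics/{n}0.npy",{k:v for k,v in c.items()},allow_pickle=True)
E
```

```text
pics
{'clock': 0.0, 'joint_pos': [1.302, 0.241, 0.004, 1.335, -0.0, 1.571], 'joint_vel': [-0.001, 0.003, 0.001, 0.001, -0.0, 0.0], 'tau': [0.001, -37.231, 25.241, 0.017, 0.0, -0.0], 'eef_pos': [0.133, 0.481, 0.198], 'tool_rot': [0.134, 0.991, -0.001, -0.0], 'ft_force': [-0.047, 0.334, -0.219], 'ft_torque': [0.058, -0.0, -0.034], 'grasp_force': 0.0, 'grip_width': 0.085}
scene [('fov_y', 51.1137), ('cx', 323.7084), ('cy', 239.8079), ('pose', [[-0.3229, -0.602, 0.7302, 1.3221], [0.9462, -0.2209, 0.2363, 0.2615], [0.019, 0.7673, 0.641, 0.8536], [0.0, 0.0, 0.0, 1.0]])]
top [('fov_y', 53.9123), ('cx', 321.9993), ('cy', 244.1289), ('pose', [[-0.0222, 0.9913, -0.1295, 0.3413], [-0.9995, -0.0246, -0.0174, -0.0033], [-0.0204, 0.1291, 0.9914, 0.9776], [0.0, 0.0, 0.0, 1.0]])]
wrist [('fov_y', 69.2963), ('cx', 316.4851), ('cy', 241.1417), ('pose', [[0.2649, -0.9274, -0.2641, 0.0654], [0.9643, 0.2542, 0.0745, 0.5006], [-0.002, -0.2744, 0.9616, 0.373], [0.0, 0.0, 0.0, 1.0]])]
```

View pics/scene0.png

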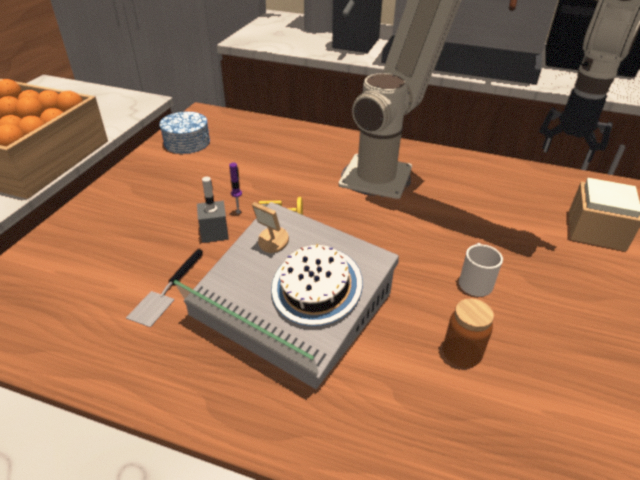

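View pics/top0.png

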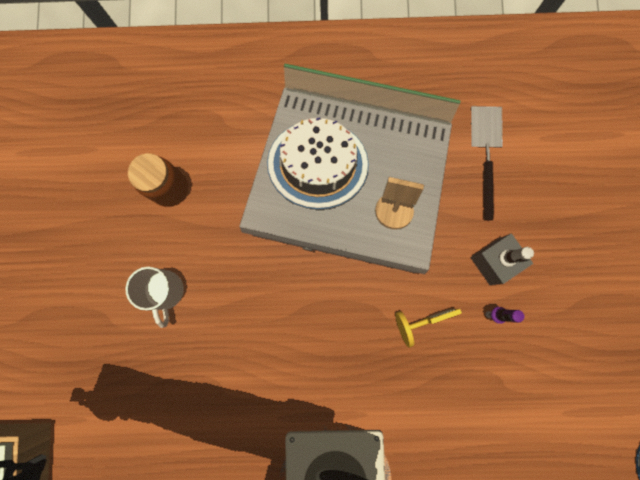

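The white probe is at scene (208,190) / top (525,254). Its look-alike is the purple one at scene (236,180) / top (510,316), so I take the white one in the dock. The card holder is at scene (270,230) / top (397,210), standing on the deck. Its look-alike is the yellow one lying at top (430,322), which I leave alone. I'll check these choices in close crops.

Run:
```python
import cv2
def crop(n,x0,y0,w,h,s,out):
    im=cv2.imread(f"pics/{n}0.png")[y0:y0+h,x0:x0+w]
    im=cv2.resize(im,None,fx=s,fy=s,interpolation=cv2.INTER_CUBIC)
    for x in range((x0//20+1)*20,x0+w,20):
        X=int((x-x0)*s); cv2.line(im,(X,0),(X,8),(0,255,0),1); cv2.putText(im,str(x),(X-8,18),0,.35,(0,255,0),1)
    for y in range((y0//20+1)*20,y0+h,20):
        Y=int((y-y0)*s); cv2.line(im,(0,Y),(8,Y),(0,255,0),1); cv2.putText(im,str(y),(10,Y+4),0,.35,(0,255,0),1)
    cv2.imwrite(out,im); print(im.shape)
crop("top",236,60,310,230,2.58,"pics/topc.png")
crop("scene",180,150,230,235,2.55,"pics/scenec.png")
```

```text
(593, 800, 3)
(599, 586, 3)
```

View pics/topc.png

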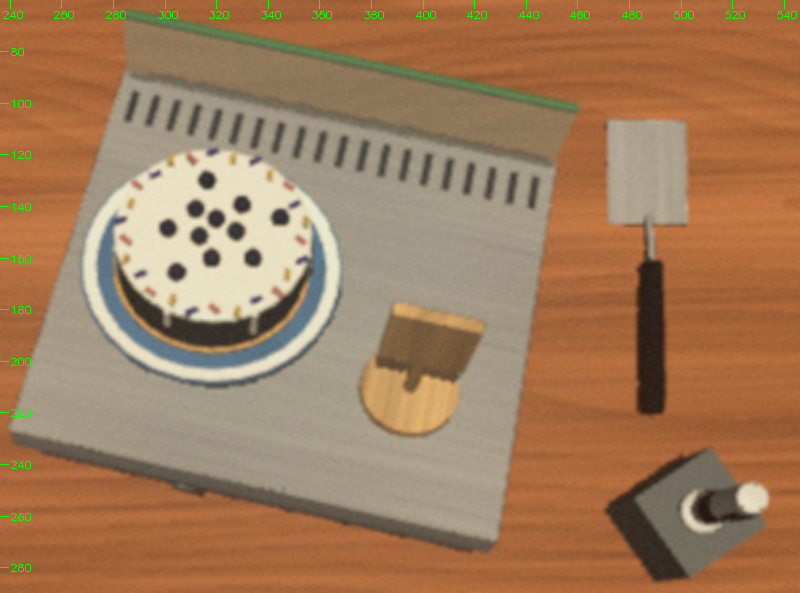

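View pics/scenec.png

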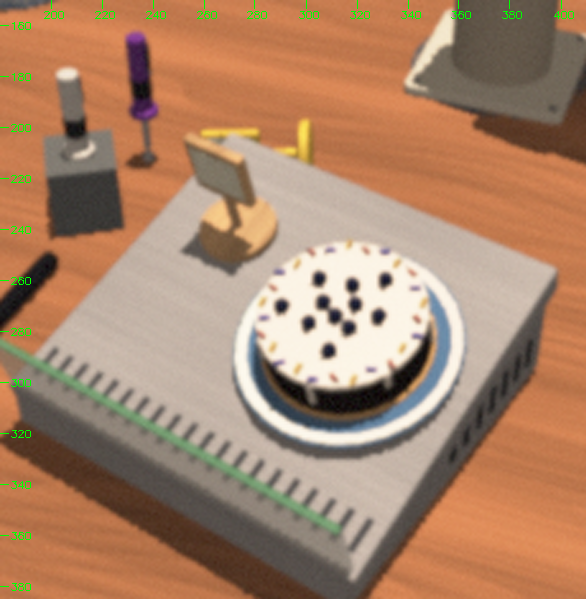

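Both crops confirm it. The white probe is in the grey dock (guard at top px (509,258)), and the wooden holder is on the deck (base about top px (395,212)). Next I fit the poses.

```bash
cat > geo.py <<'E'
import numpy as np
from scipy.optimize import least_squares
from scipy.spatial.transform import Rotation as R
def load(n): return np.load(f"pics/{n}.npy",allow_pickle=True).item()
def proj(c,P,k=0):
    P=np.atleast_2d(P); T=np.linalg.inv(c["pose"]); p=P@T[:3,:3].T+T[:3,3]
    f=240/np.tan(np.radians(c["fov_y"])/2); x=p[:,0]/-p[:,2]; y=-p[:,1]/-p[:,2]; r=1+k*(x*x+y*y)
    return np.c_[c["cx"]+f*x*r, c["cy"]+f*y*r]
def deckR(yaw): return R.from_euler("z",yaw).as_matrix()@R.from_euler("y",np.radians(14)).as_matrix()
E
cat > fit.py <<'E'
from geo import *
t,s=load("top0"),load("scene0")
tp=lambda *a:np.array(a)/2.58+[236,60]-.3; sp=lambda *a:np.array(a)/2.55+[180,150]-.3
Dt=np.array([[-162.5,177,0],[-162.5,-177,0],[154,177,0],[154,-177,0]])/1e3; ot=tp([10,430],[496,542],[128,72],[552,163])
Ds=np.array([[-162.5,-177,0],[-162.5,177,0],[162.5,177,0]])/1e3; os_=sp([232,133],[557,270],[352,580])
ring=np.array([-.065,-.095,0])
def deck(v):
    M=deckR(v[2]); r=M@ring; return M,np.array([v[0],v[1],.106-r[2]])
def f(v):
    M,o=deck(v); return np.r_[(proj(t,Dt@M.T+o,v[3])-ot).ravel(),(proj(s,Ds@M.T+o,v[4])-os_).ravel()]
for fixk in (1,0):
    g=(lambda v:f(np.r_[v[:3],0,0])) if fixk else f
    q=least_squares(g,[.5,0,-.2,0,0],loss="soft_l1"); v=q.x; print("deck",v.round(4)); print(g(v).round(1))
    if fixk: v0=v
v=v0; M,o=deck(v); rw=o+M@ring; print("ring",rw.round(4),"yaw",v[2])
# holder: offset on deck, yaw
H=np.array([[5,30,115],[5,-30,115],[-5,-30,115],[-5,30,115]])/1e3
h_t=tp([395,301],[487,321],[483,333],[392,316]); Hs=H[[0,1,2,3]]; 
h_s=sp([185,140],[250,164],[256,159],[190,133])
# in scene the near (downslope) corners are lower-left; y+ is to the right
h_s=sp([250,164],[185,140],[190,133],[256,159])
def fh(w):
    P=(H@R.from_euler("z",w[2]).as_matrix().T+[w[0],w[1],0])@M.T+rw
    return np.r_[(proj(t,P)-h_t).ravel(),(proj(s,P)-h_s).ravel()]
q=least_squares(fh,[0,0,0],loss="soft_l1"); print("holder off",q.x.round(4)); print(fh(q.x).round(1))
# probe
P=lambda a:np.array([[a[0],a[1],.173],[a[0],a[1],.086]])
fp=lambda a:np.r_[(proj(t,P(a))-tp([752,497],[705,511])).ravel(),(proj(s,P(a))-sp([67,75],[80,151])).ravel()]
q=least_squares(fp,[.3,-.3]); print("probe",q.x.round(4),fp(q.x).round(1))
Dk=np.array([[35,35,78],[35,-35,78],[-35,-35,78],[-35,35,78]])/1e3
fd=lambda a:(proj(t,Dk@R.from_euler("z",a[2]).as_matrix().T+[a[0],a[1],0])-tp([710,448],[766,522],[689,577],[634,498])).ravel()
q=least_squares(fd,[.3,-.3,-.5]); print("dock",q.x.round(4),fd(q.x).round(1))
E
python3 fit.py
```

```text
deck [ 0.5988 -0.0464 -0.2521  0.      0.    ]
[-1.5 -0.9  0.7 -0.5 -3.   1.3  1.6  2.2 -0.8 -0.7  0.3 -0.5 -0.2  1.5]
deck [ 0.5996 -0.046  -0.2523  0.0154 -0.1814]
[-1.8 -1.3  0.5 -0.9 -3.2  0.7  1.7  1.6 -0.6 -0.4  0.1 -0.3 -0.1 -0.1]
ring [ 0.5141 -0.1226  0.106 ] yaw -0.25211004549575083
holder off [-0.0022  0.0003  0.0225]
[-1.3  0.1 -1.1 -0.4 -0.3  0.2 -1.1 -0.4 -4.2 -0.8 -1.2 -0.5 -0.4 -0.9
 -3.8 -2.1]
probe [ 0.424  -0.3375] [-0.1 -0.2 -0.8 -0.4 -0.1 -0.6 -0.8 -1.8]
dock [ 0.424  -0.3382 -1.0047] [-0.2 -0.8  0.4  0.8  0.3  0.  -0.5  0. ]
```

```bash
cat >> geo.py <<'E'
def state():
    from workcell import telemetry
    o=telemetry.get_obs(); return o,np.array(o["eef_pos"]),R.from_quat(o["tool_rot"])
def toolR(yaw,tilt=0):  # tool y along azimuth yaw, z down, tilted back about tool x
    y=np.array([np.cos(yaw),np.sin(yaw),0]); z=np.array([0,0,-1.]); 
    return R.from_matrix(np.c_[np.cross(y,z),y,z])*R.from_rotvec([tilt,0,0])
def units(p0,R0,p=None,Rt=None):  # shift and turn in command units, tool axes
    if p is not None: print(" shift",(R0.inv().apply(np.array(p)-p0)/.3).round(4))
    if Rt is not None: print(" turn",((R0.inv()*Rt).as_rotvec()/(2*np.pi)).round(4))
RING=np.array([.5141,-.1226,.106]); YAW=-.2521; M=deckR(YAW); N=M[:,2]
PROBE=np.array([.424,-.3378,.078])
E
python3 - <<'E'
from geo import *
o,p,Ro=state()
hold=RING+M@[-.0022,.0003,0]; hov=hold+N*.140; gr=hold+N*.073
print(hov,gr)
up=p+[0,0,.12]; units(p,Ro,up); units(up,Ro,np.r_[hov[:2],.318])
R1=toolR(-.23); units(p,Ro,None,R1); R2=toolR(-.23,np.radians(14)); units(p,R1,None,R2)
units(np.r_[hov[:2],.318],R2,hov); units(hov,R2,gr)
# purple base: triangulate
t,s=load("top0"),load("scene0")
f=lambda a:np.r_[(proj(t,a)-[[515,316]]).ravel(),(proj(s,a)-[[233.5,165]]).ravel()]
q=least_squares(f,[.3,-.33,.1]); print("purple top",q.x.round(3),f(q.x).round(1)); 
f=lambda a:(proj(t,[a[0],a[1],0.09])-[[497,315]]).ravel(); print(least_squares(f,[.3,-.33]).x)
print("probe in deck",M.T@(PROBE-RING)+[-.065,-.095,0])
E
```

```text
[ 0.54490614 -0.13022526  0.24237363] [ 0.52920972 -0.12618217  0.17736382]
 shift [-0.     -0.0006 -0.4   ]
 shift [-1.8664 -1.601   0.002 ]
 turn [-2.000e-04  2.000e-04  2.438e-01]
 turn [0.0389 0.     0.    ]
 shift [-0.      0.061   0.2446]
 shift [0.0012 0.     0.2233]
purple top [ 0.317 -0.317  0.154] [ 0.3 -0.1  0.5  0.1]
[ 0.31728982 -0.30792209]
probe in deck [-0.09080185 -0.32587206 -0.0352903 ]
```

```bash
python3 -m inch '[[[0,0,0],[0,0,-0.1],-1],[[0,0,0],[0,0,-0.1],-1],[[0,0,0],[0,0,-0.1],-1],[[0,0,0],[0,0,-0.1],-1]]' && python3 -m inch '[[[0,0,0],[-0.0933,-0.08,0],-1],[[0,0,0],[-0.0933,-0.08,0],-1],[[0,0,0],[-0.0933,-0.08,0],-1],[[0,0,0],[-0.0933,-0.08,0],-1],[[0,0,0],[-0.0933,-0.08,0],-1],[[0,0,0],[-0.0933,-0.08,0],-1],[[0,0,0],[-0.0933,-0.08,0],-1],[[0,0,0],[-0.0933,-0.08,0],-1],[[0,0,0],[-0.0933,-0.08,0],-1],[[0,0,0],[-0.0933,-0.08,0],-1]]'
```

```text
clock: 0.48
eef_pos: [0.1326, 0.4815, 0.3194]
tool_rot: [0.134, 0.991, -0.001, -0.0]
ft_force: [1.2, 0.9, -0.0]
grip_width: 0.0852
grasp_force: 0.0
clock: 1.32
eef_pos: [0.3393, 0.1746, 0.3185]
tool_rot: [0.134, 0.991, 0.0, 0.0]
ft_force: [0.5, 0.3, 0.1]
grip_width: 0.0855
grasp_force: 0.0
```

```bash
python3 -m inch '[[[0,0,0],[-0.0933,-0.08,0],-1],[[0,0,0],[-0.0933,-0.08,0],-1],[[0,0,0],[-0.0933,-0.08,0],-1],[[0,0,0],[-0.0933,-0.08,0],-1],[[0,0,0],[-0.0933,-0.08,0],-1],[[0,0,0],[-0.0933,-0.08,0],-1],[[0,0,0],[-0.0933,-0.08,0],-1],[[0,0,0],[-0.0933,-0.08,0],-1],[[0,0,0],[-0.0933,-0.08,0],-1],[[0,0,0],[-0.0933,-0.08,0],-1]]' && python3 -m inch '[[[0,0,0.0188],[0,0,0],-1],[[0,0,0.0188],[0,0,0],-1],[[0,0,0.0188],[0,0,0],-1],[[0,0,0.0188],[0,0,0],-1],[[0,0,0.0188],[0,0,0],-1],[[0,0,0.0188],[0,0,0],-1],[[0,0,0.0188],[0,0,0],-1],[[0,0,0.0188],[0,0,0],-1],[[0,0,0.0188],[0,0,0],-1],[[0,0,0.0188],[0,0,0],-1]]' && python3 -m inch '[[[0,0,0.0188],[0,0,0],-1],[[0,0,0.0188],[0,0,0],-1],[[0,0,0.0182],[0,0,0],-1],[[0.0194,0,0],[0,0,0],-1],[[0.0195,0,0],[0,0,0],-1],[[0,0,0],[0,0,0],-1],[[0,0,0],[0,0,0],-1]]'
python3 - <<'E'
from geo import *
o,p,Ro=state()
hold=RING+M@[-.0022,.0003,0]; hov=hold+N*.140
print(o["joint_pos"]); units(p,Ro,hov,toolR(-.23,np.radians(14)))
from workcell import vision
import cv2
c=vision.camera("wrist"); np.save("pics/w1.npy",c,allow_pickle=True); cv2.imwrite("pics/w1.png",c["img"][...,::-1])
E
```

```text
clock: 2.15
eef_pos: [0.5455, -0.1311, 0.3181]
tool_rot: [0.134, 0.991, 0.0, -0.0]
ft_force: [1.4, 0.3, 0.6]
grip_width: 0.0853
grasp_force: 0.0
clock: 2.98
eef_pos: [0.5448, -0.1293, 0.318]
tool_rot: [0.665, 0.747, -0.0, -0.0]
ft_force: [1.2, 0.7, -0.4]
grip_width: 0.0855
grasp_force: 0.0
clock: 3.57
eef_pos: [0.5472, -0.1299, 0.3113]
tool_rot: [0.778, 0.617, -0.074, -0.094]
ft_force: [0.4, 0.1, -0.6]
grip_width: 0.0857
grasp_force: 0.0
[-2.32725171e-01  6.19131595e-01  8.41236583e-01  2.03258144e+00
 -6.74060424e-04  1.56795060e+00]
 shift [-0.0027  0.0477  0.2248]
 turn [0.0007 0.     0.    ]
```

View pics/w1.png

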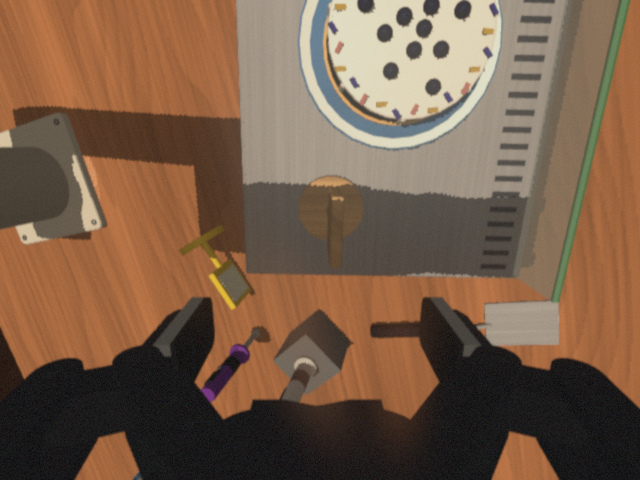

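The wrist view shows the card holder's tag edge-on at px (336,196–262), with its base around (332,208). The gripper straddles it along the image's horizontal axis. I check this against the prediction.

Run:
```python
from geo import *
c=load("w1"); hold=RING+M@[-.0022,.0003,0]; Rz=R.from_euler("z",.0225).as_matrix()
for h in ([0,30,115],[0,-30,115],[36,0,10],[-36,0,10],[0,36,10],[0,-36,0]): print(h,proj(c,hold+M@(Rz@(np.array(h)/1e3))).round(0))
for a,b in ((-162.5,-177),(154,-177),(-162.5,60)): print(proj(c,RING+M@(np.array([a+65,b+95,0])/1e3)).round(0))
print(proj(c,PROBE+[0,0,.004]))
o,p,Ro=state(); print(proj(c,p))
```

```text
[0, 30, 115] [[335. 197.]]
[0, -30, 115] [[334. 269.]]
[36, 0, 10] [[362. 209.]]
[-36, 0, 10] [[296. 209.]]
[0, 36, 10] [[330. 175.]]
[0, -36, 0] [[329. 238.]]
[[246. 275.]]
[[513. 280.]]
[[237.  51.]]
[[304.84184375 367.36342482]]
[[313.51225456 278.83817531]]
```

```bash
python3 -m inch '[[[0.0007,0,0],[-0.003,0.048,0],-1],[[0,0,0],[0,0,0.075],-1],[[0,0,0],[0,0,0.075],-1],[[0,0,0],[0,0,0.075],-1],[[0,0,0],[0,0,0],-1],[[0,0,0],[0,0,0],-1]]'
python3 - <<'E'
from geo import *
o,p,Ro=state()
hold=RING+M@[-.0022,.0003,0]
print(o["joint_pos"]); units(p,Ro,hold+N*.073,toolR(-.23,np.radians(14)))
E
```

```text
clock: 4.12
eef_pos: [0.542, -0.1296, 0.2524]
tool_rot: [0.778, 0.617, -0.071, -0.09]
ft_force: [0.1, 0.8, 0.6]
grip_width: 0.0858
grasp_force: 0.0
[-2.34123284e-01  5.70393058e-01  6.07838920e-01  1.83856212e+00
 -9.80248121e-04  1.56663187e+00]
 shift [0.0014 0.0143 0.2536]
 turn [0.0022 0.     0.    ]
```

```bash
python3 -m inch '[[[0.0022,0,0],[0.0014,0.0143,0],-1],[[0,0,0],[0,0,0.06],-1],[[0,0,0],[0,0,0.06],-1],[[0,0,0],[0,0,0.06],-1],[[0,0,0],[0,0,0.06],-1],[[0,0,0],[0,0,0.012],-1],[[0,0,0],[0,0,0],-1],[[0,0,0],[0,0,0],-1]]'
python3 - <<'E'
from geo import *
o,p,Ro=state()
hold=RING+M@[-.0022,.0003,0]
units(p,Ro,hold+N*.073,toolR(-.23,np.radians(14)))
E
```

```text
clock: 4.78
eef_pos: [0.5312, -0.1267, 0.1782]
tool_rot: [0.778, 0.617, -0.075, -0.094]
ft_force: [-0.1, -0.0, 0.8]
grip_width: 0.0858
grasp_force: 0.0
 shift [ 0.     -0.006   0.0045]
 turn [0.0005 0.     0.    ]
```

```bash
python3 -m inch '[[[0.0005,0,0],[0,-0.006,0.0045],-1],[[0,0,0],[0,0,0],-0.3],[[0,0,0],[0,0,0],0.3],[[0,0,0],[0,0,0],0.6],[[0,0,0],[0,0,0],1],[[0,0,0],[0,0,0],1],[[0,0,0],[0,0,0],1],[[0,0,0],[0,0,0],1],[[0,0,0],[0,0,0],1],[[0,0,0],[0,0,0],1]]'
python3 - <<'E'
from geo import *
o,p,Ro=state()
hold=RING+M@[-.0022,.0003,0]
units(p,Ro,hold+N*.073,toolR(-.23,np.radians(14)))
print(o['joint_pos'])
E
```

```text
clock: 5.62
eef_pos: [0.5277, -0.1259, 0.1743]
tool_rot: [0.777, 0.617, -0.077, -0.098]
ft_force: [0.6, 0.4, 0.0]
grip_width: 0.0077
grasp_force: 62.4
 shift [ 0.0001  0.0024 -0.011 ]
 turn [-0.0009  0.      0.    ]
[-2.33545301e-01  5.64273210e-01  3.92316943e-01  1.64879242e+00
 -9.62622636e-04  1.56723923e+00]
```

```bash
python3 -m inch '[[[0,0,0],[0,0,-0.02],1],[[0,0,0],[0,0,-0.04],1],[[0,0,0],[0,0,-0.04],1],[[0,0,0],[0,0,0],1],[[0,0,0],[0,0,0],1]]'
python3 - <<'E'
from geo import *
o,p,Ro=state()
from workcell import vision
import cv2
a=vision.camera("top"); b=vision.camera("scene"); np.save("pics/top1.npy",a,allow_pickle=True); np.save("pics/scene1.npy",b,allow_pickle=True)
f=lambda c,x,y,w,h:cv2.resize(c["img"][y:y+h,x:x+w,::-1],(400,450),interpolation=cv2.INTER_CUBIC)
cv2.imwrite("pics/lift.png",np.hstack([f(a,340,110,160,180),f(b,190,140,160,180)]))
E
```

```text
clock: 6.03
eef_pos: [0.5357, -0.1277, 0.2042]
tool_rot: [0.778, 0.617, -0.077, -0.097]
ft_force: [0.6, -1.0, -0.9]
grip_width: 0.0081
grasp_force: 62.5
```

View pics/lift.png

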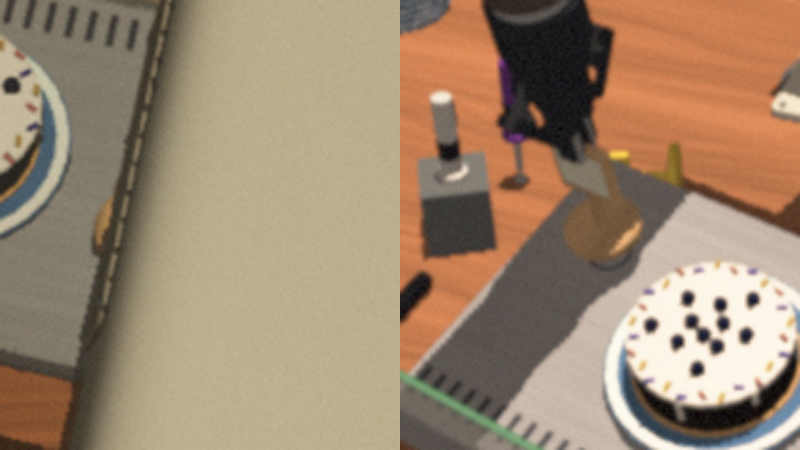

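The holder is lifted and in the grip. The ring shows beneath it, at about scene px (272,242). Now I carry it down the slope and set it down.

```bash
python3 -m inch '[[[0,0,0],[-0.007,0.05,0],1],[[0,0,0],[-0.007,0.07,0],1],[[0,0,0],[-0.007,0.07,0],1],[[0,0,0],[-0.006,0.07,0],1],[[0,0,0],[0,0.04,0],1],[[0,0,0],[0,0,0],1],[[0,0,0],[0,0,0],1],[[0,0,0],[0,0,0],1]]'
python3 - <<'E'
from geo import *
o,p,Ro=state()
hold=RING+M@[-.0022,.0003,0]; print("tcp rel ring deck mm",(M.T@(p-RING)*1e3).round(1),"start z", (M.T@(np.array([.5277,-.1259,.1743])-RING)*1e3).round(1))
units(p,Ro,None,toolR(-.23,np.radians(14))); print(o["joint_pos"])
E
```

```text
clock: 6.8
eef_pos: [0.6173, -0.1551, 0.181]
tool_rot: [0.777, 0.616, -0.078, -0.098]
ft_force: [0.3, 0.9, -0.2]
grip_width: 0.008
grasp_force: 62.4
tcp rel ring deck mm [86.7 -5.7 98.9] start z [-2.9  0.2 69.7]
 turn [-0.0011  0.      0.    ]
[-0.24421346  0.80151192  0.83502114  1.85550984 -0.00353768  1.55682731]
```

```bash
python3 -m inch '[[[-0.0011,0,0],[0,0,0.04],1],[[0,0,0],[0,0,0.03],1],[[0,0,0],[0,0,0.015],1],[[0,0,0],[0,0,0],1],[[0,0,0],[0,0,0],1]]'; python3 -c "
from geo import *
o,p,Ro=state(); print((M.T@(p-RING)*1e3).round(1), (M.T@np.array(o['ft_force'])).round(1))"; python3 -m inch '[[[0,0,0],[0,0,0.004],1],[[0,0,0],[0,0,0.004],1],[[0,0,0],[0,0,0],1],[[0,0,0],[0,0,0],1]]'; python3 -c "
from geo import *
o,p,Ro=state(); print((M.T@(p-RING)*1e3).round(1), (M.T@np.array(o['ft_force'])).round(1))"
```

```text
clock: 7.22
eef_pos: [0.6116, -0.1537, 0.1575]
tool_rot: [0.778, 0.617, -0.075, -0.095]
ft_force: [0.4, 0.3, -0.0]
grip_width: 0.008
grasp_force: 62.4
[86.7 -5.8 74.7] [0.3 0.4 0.1]
clock: 7.55
eef_pos: [0.6116, -0.1538, 0.1545]
tool_rot: [0.778, 0.617, -0.075, -0.095]
ft_force: [0.1, 0.1, 0.3]
grip_width: 0.008
grasp_force: 62.4
[87.5 -5.9 71.8] [-0.   0.1  0.3]
```

```bash
python3 -m inch '[[[0,0,0],[0,0,0.004],1],[[0,0,0],[0,0,0],1],[[0,0,0],[0,0,0],1]]';  python3 -m inch '[[[0,0,0],[0,0,0.003],1],[[0,0,0],[0,0,0],1],[[0,0,0],[0,0,0],1]]';python3 -c "
from geo import *
o,p,Ro=state(); print((M.T@(p-RING)*1e3).round(1), (M.T@np.array(o['ft_force'])).round(1))"
```

```text
clock: 7.8
eef_pos: [0.6112, -0.1537, 0.153]
tool_rot: [0.778, 0.617, -0.075, -0.095]
ft_force: [-0.1, -0.2, -0.5]
grip_width: 0.0079
grasp_force: 62.4
clock: 8.05
eef_pos: [0.6113, -0.1537, 0.1526]
tool_rot: [0.778, 0.617, -0.075, -0.094]
ft_force: [1.1, 0.0, 1.0]
grip_width: 0.0082
grasp_force: 62.7
[87.6 -5.9 69.9] [0.8 0.3 1.2]
```

```bash
python3 -m inch '[[[0,0,0],[0,0,0.004],1],[[0,0,0],[0,0,0],1],[[0,0,0],[0,0,0],1]]';python3 -c "
from geo import *
o,p,Ro=state(); print((M.T@(p-RING)*1e3).round(1), (M.T@np.array(o['ft_force'])).round(1))"
```

```text
clock: 8.3
eef_pos: [0.6117, -0.1538, 0.1524]
tool_rot: [0.778, 0.617, -0.074, -0.094]
ft_force: [2.6, -0.2, 6.3]
grip_width: 0.0078
grasp_force: 63.3
[88.  -5.9 69.7] [1.  0.5 6.7]
```

```bash
python3 -m inch '[[[0,0,0],[0,0,-0.003],1],[[0,0,0],[0,0,0],0.8],[[0,0,0],[0,0,0],0.6],[[0,0,0],[0,0,0],0.4],[[0,0,0],[0,0,0],0],[[0,0,0],[0,0,0],-0.5],[[0,0,0],[0,0,0],-1],[[0,0,0],[0,0,0],-1],[[0,0,0],[0,0,0],-1],[[0,0,0],[0,0,0],-1]]'; python3 -m inch '[[[0,0,0],[0,0,-0.02],-1],[[0,0,0],[0,0,-0.04],-1],[[0,0,0],[0,0,-0.07],-1],[[0,0,0],[0,0,-0.07],-1],[[0,0,0],[0,0,0],-1],[[0,0,0],[0,0,0],-1]]';  python3 - <<'E'
from geo import *
o,p,Ro=state(); print((M.T@(p-RING)*1e3).round(1),o["joint_pos"])
units(p,Ro,None,toolR(-.23,0))
E
```

```text
clock: 9.13
eef_pos: [0.6109, -0.1536, 0.1519]
tool_rot: [0.778, 0.617, -0.075, -0.095]
ft_force: [0.5, -0.0, -0.1]
grip_width: 0.085
grasp_force: 0.0
clock: 9.63
eef_pos: [0.6262, -0.1572, 0.2116]
tool_rot: [0.778, 0.617, -0.074, -0.093]
ft_force: [0.5, -0.3, -0.3]
grip_width: 0.085
grasp_force: 0.0
[ 88.1  -5.5 130.8] [-0.2441444   0.82527161  0.96281218  1.94687554 -0.00345516  1.55688866]
 turn [-0.038  0.     0.   ]
```

```bash
python3 -m inch '[[[0,0,0],[0,0,-0.05],-1],[[-0.019,0,0],[0,0,-0.05],-1],[[-0.019,0,0],[0,0,-0.05],-1],[[0,0,0],[0,0,-0.08],-1],[[0,0,0],[0,0,-0.03],-1],[[0,0,0],[0,0,0],-1]]';  python3 - <<'E'
from geo import *
o,p,Ro=state()
units(p,Ro,np.r_[PROBE[:2],p[2]],toolR(-.672,0))
units(p,toolR(-.672,0),p+[0,0,.22-p[2]])
E
```

```text
clock: 10.13
eef_pos: [0.6331, -0.1588, 0.2853]
tool_rot: [0.783, 0.621, -0.009, -0.012]
ft_force: [1.0, -0.1, 1.3]
grip_width: 0.0856
grasp_force: 0.0
 shift [-0.7397 -0.5424  0.0162]
 turn [-0.0047  0.0011  0.0704]
 shift [0.     0.     0.2175]
```

```bash
python3 -m inch '[[[-0.0047,0,0],[-0.0925,-0.0678,0.002],-1],[[0,0,0],[-0.0925,-0.0678,0.002],-1],[[0,0,0],[-0.0925,-0.0678,0.002],-1],[[0,0,0],[-0.0925,-0.0678,0.002],-1],[[0,0,0],[-0.0925,-0.0678,0.002],-1],[[0,0,0],[-0.0925,-0.0678,0.002],-1],[[0,0,0],[-0.0925,-0.0678,0.002],-1],[[0,0,0],[-0.0925,-0.0678,0.002],-1]]'; python3 -m inch '[[[0,0,0.0176],[0,0,0.03],-1],[[0,0,0.0176],[0,0,0.04],-1],[[0,0,0.0176],[0,0,0.04],-1],[[0,0,0.0176],[0,0,0.03],-1],[[0,0,0],[0,0,0.03],-1],[[0,0,0],[0,0,0],-1],[[0,0,0],[0,0,0],-1]]';  python3 - <<'E'
from geo import *
o,p,Ro=state(); print(o["joint_pos"])
units(p,Ro,np.r_[PROBE[:2],.22],toolR(-.672,0))
from workcell import vision
import cv2
a=vision.camera("wrist"); np.save("pics/w2.npy",a,allow_pickle=True); b=vision.camera("scene"); np.save("pics/scene2.npy",b,allow_pickle=True)
cv2.imwrite("pics/w2.png",np.hstack([cv2.resize(a["img"][150:480,120:520,::-1],(400,330)),cv2.resize(b["img"][140:320,190:400,::-1],(400,330),interpolation=cv2.INTER_CUBIC)]))
for P in (PROBE,PROBE+[0,0,.095]): print(proj(a,P).round(1)-[120,150])
print(proj(a,RING)-[120,150], (proj(b,RING)-[190,140])*[400/210,330/180])
E
```

```text
clock: 10.8
eef_pos: [0.4254, -0.3398, 0.2794]
tool_rot: [0.783, 0.621, 0.0, 0.001]
ft_force: [0.0, -0.6, -0.1]
grip_width: 0.0858
grasp_force: 0.0
clock: 11.38
eef_pos: [0.4261, -0.3383, 0.2283]
tool_rot: [0.9, 0.435, -0.0, -0.0]
ft_force: [0.1, -0.1, -0.1]
grip_width: 0.0854
grasp_force: 0.0
[-6.71196910e-01  3.20280265e-01  1.89920249e-01  1.44114848e+00
  1.87351394e-04  1.56933880e+00]
 shift [-0.003  -0.0067  0.0276]
 turn [-0.0001 -0.      0.0004]
[[194.8  68.9]]
[[194.2  97.8]]
[[ 104.84566108 -235.85630214]] [[158.49316111 184.86209684]]
```

View pics/w2.png

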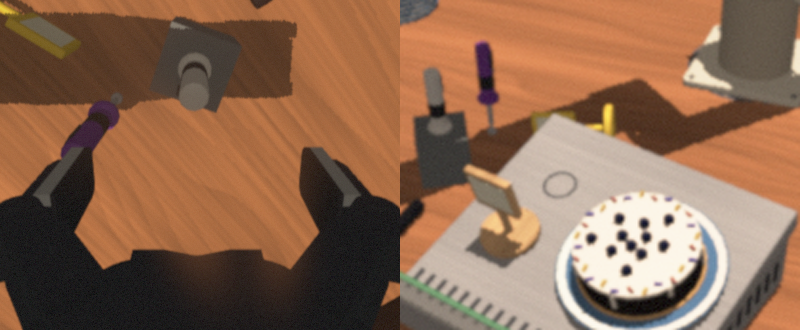

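The holder stands clear, at crop right (508,235). The ring is clear at crop right (560,185), within 1 mm of the prediction. The white probe's top, at crop left (193,96), matches the model. I descend with the fingers partly open, keeping clear of the purple look-alike.

```bash
python3 -m inch '[[[0,0,0],[-0.003,-0.0067,0],-0.3],[[0,0,0],[0,0,0],-0.3],[[0,0,0],[0,0,0.03],-0.3],[[0,0,0],[0,0,0.06],-0.3],[[0,0,0],[0,0,0.08],-0.3],[[0,0,0],[0,0,0.08],-0.3],[[0,0,0],[0,0,0.06],-0.3],[[0,0,0],[0,0,0.037],-0.3],[[0,0,0],[0,0,0],-0.3],[[0,0,0],[0,0,0],-0.3]]';  python3 - <<'E'
from geo import *
o,p,Ro=state()
units(p,Ro,PROBE+[0,0,.046],toolR(-.672,0))
E
```

```text
clock: 12.32
eef_pos: [0.4234, -0.3374, 0.1242]
tool_rot: [0.901, 0.434, -0.0, -0.001]
ft_force: [-0.2, -1.2, -0.2]
grip_width: 0.056
grasp_force: 0.0
 shift [0.0001 0.0023 0.0006]
 turn [-0.0002 -0.      0.    ]
```

```bash
python3 -m inch '[[[0,0,0],[0,0.002,0],-0.3],[[0,0,0],[0,0,0],0],[[0,0,0],[0,0,0],0.3],[[0,0,0],[0,0,0],0.5],[[0,0,0],[0,0,0],1],[[0,0,0],[0,0,0],1],[[0,0,0],[0,0,0],1],[[0,0,0],[0,0,0],1],[[0,0,0],[0,0,0],1]]'; python3 -m inch '[[[0,0,0],[0,0,-0.02],1],[[0,0,0],[0,0,-0.05],1],[[0,0,0],[0,0,-0.07],1],[[0,0,0],[0,0,-0.09],1],[[0,0,0],[0,0,-0.09],1],[[0,0,0],[0,0,-0.09],1],[[0,0,0],[0,0,-0.05],1],[[0,0,0],[0,0,0],1],[[0,0,0],[0,0,0],1],[[0,0,0],[0,0,0],1]]';  python3 - <<'E'
from geo import *
o,p,Ro=state(); print(o["joint_pos"],o["ft_torque"])
from workcell import vision
import cv2
for n in ("scene","top","wrist"): np.save(f"pics/{n}3.npy",vision.camera(n),allow_pickle=True)
g=lambda n:load(n+"3")["img"][...,::-1]
tip=p+[0,0,-.046-.062]; pr=[proj(load(n+"3"),np.array([tip,tip+[0,0,.062],tip+[0,0,.157]])).round(1) for n in ("scene","top","wrist")]; print(pr)
f=lambda n,x,y,w,h:cv2.resize(g(n)[y:y+h,x:x+w],(400,450),interpolation=cv2.INTER_CUBIC)
u=lambda P:(int(P[0]),int(P[1]))
cs=u(pr[0][1]); cw=u(pr[2][1])
xs,ys=max(cs[0]-60,0),max(cs[1]-80,0); xt,yt=max(min(cw[0]-100,440),0),max(min(cw[1]-110,255),0); print(xs,ys,xt,yt)
cv2.imwrite("pics/grip.png",np.hstack([f("scene",xs,ys,120,135),f("wrist",xt,yt,200,225)]))
E
```

```text
clock: 13.07
eef_pos: [0.4248, -0.3386, 0.126]
tool_rot: [0.901, 0.434, 0.001, 0.001]
ft_force: [-0.6, 0.8, 6.1]
grip_width: 0.0194
grasp_force: 58.5
clock: 13.9
eef_pos: [0.4237, -0.3377, 0.2612]
tool_rot: [0.901, 0.434, -0.0, -0.001]
ft_force: [-0.6, 0.5, -1.5]
grip_width: 0.0197
grasp_force: 58.9
[-6.73009143e-01  3.12280802e-01  2.63173375e-01  1.52408629e+00
  1.93782865e-04  1.56999505e+00] [-0.00900492 -0.01021452  0.05077469]
[array([[206.9, 185.1],
       [203.5, 163.6],
       [197.9, 127.6]]), array([[522.5, 253.6],
       [537.9, 249.4],
       [567.1, 241.4]]), array([[317.7, 228.6],
       [317.7, 250.8],
       [317.9, 321.5]])]
143 83 217 140
```

View pics/grip.png

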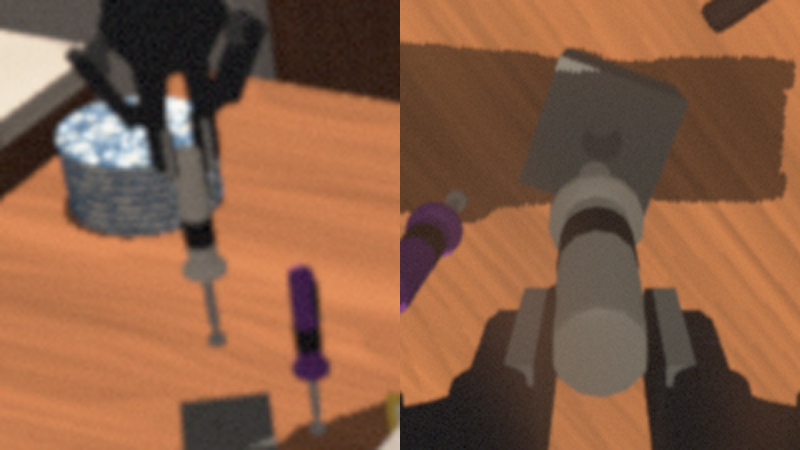

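The grip holds the white probe upright. The tip is at scene px (208,185), and in the wrist view at (314,225), with the guard at (315,247) and the handle top at (317,315). I fit the in-hand offset and tilt from these.

Run:
```python
from geo import *
o,p,Ro=state(); w,s,t=load("wrist3"),load("scene3"),load("top3")
# probe frame in tool: axis = -z tool; params: dx,dy (m, tool) of axis at guard, dz guard dist beyond TCP, tilts
def pts(v):
    Rt=Ro*R.from_euler("xyz",[v[3],v[4],0]); return lambda h: p+Ro.apply([v[0],v[1],v[2]])+Rt.apply([0,0,-h])
def f(v):
    P=pts(v); return np.r_[(proj(w,[P(.095),P(.006),P(-.06)])-[[317,315.5],[315.3,247.5],[314,225]]).ravel(),
      (proj(s,[P(.004),P(-.061)])-[[204.2,161.9],[208,185]]).ravel(),(np.array([v[2]-.047])/.001),np.array(v[3:])/.02]
q=least_squares(f,[0,0,.046,0,0],loss="soft_l1"); print((q.x[:3]*1e3).round(1),np.degrees(q.x[3:]).round(2)); print(f(q.x).round(1))
# ring check in scene and top: blackhat min near prediction
print(proj(s,RING),proj(t,RING))
# way to ring: yaw to -.252 tilt 14
R1=toolR(YAW,0); units(p,Ro,None,R1); 
hov=RING+N*(.062+.047+.06); print(hov); units(p,Ro,np.r_[hov[:2],.30]); units(hov,R1*R.from_rotvec([np.radians(14),0,0]),RING+N*.11)
```

```text
[ 3.1 -1.4 46.5] [0.68 0.45]
[-0.  -0.2 -0.2  1.2  0.4 -0.2  0.3  0.9  0.5  0.4 -0.5  0.6  0.4]
[[273.20890958 240.833871  ]] [[393.1090535  211.19314036]]
 turn [-0.0005 -0.0001 -0.0669]
[ 0.55369246 -0.13279823  0.26997998]
 shift [ 0.8042 -0.0861 -0.1296]
 shift [-0.     -0.      0.1967]
```

```bash
python3 -m inch '[[[0,0,0],[0,0,-0.07],1],[[0,0,0],[0,0,-0.07],1],[[0,0,0],[0.05,-0.0054,-0.05],1],[[0,0,0],[0.09,-0.0097,0],1],[[0,0,0],[0.11,-0.0118,0],1],[[0,0,0],[0.11,-0.0118,0],1],[[0,0,0],[0.11,-0.0118,0],1],[[0,0,0],[0.11,-0.0118,0],1],[[0,0,0],[0.11,-0.0118,0],1],[[0,0,0],[0.09,-0.0097,0],1]]'; python3 -m inch '[[[0,0,0],[0.0242,-0.0023,0],1],[[0,0,-0.0167],[0,0,0],1],[[0,0,-0.0167],[0,0,0],1],[[0,0,-0.0167],[0,0,0],1],[[0,0,-0.0167],[0,0,0],1],[[0,0,0],[0,0,0.06],1],[[0,0,0],[0,0,0.06],1],[[0,0,0],[0,0,0.05],1],[[0,0,0],[0,0,0],1],[[0,0,0],[0,0,0],1]]'
python3 - <<'E'
from geo import *
o,p,Ro=state(); print(o["joint_pos"])
hov=RING+N*.169; units(p,Ro,hov,toolR(YAW,np.radians(14)))
E
```

```text
clock: 14.88
eef_pos: [0.551, -0.1372, 0.3186]
tool_rot: [0.901, 0.435, -0.0, -0.001]
ft_force: [1.0, -0.6, -1.9]
grip_width: 0.0195
grasp_force: 59.1
clock: 15.72
eef_pos: [0.5532, -0.1335, 0.2675]
tool_rot: [0.791, 0.612, -0.001, -0.001]
ft_force: [-0.4, 0.8, -1.6]
grip_width: 0.0194
grasp_force: 59.0
[-2.36673530e-01  3.71619320e-01  3.63724751e-01  1.56621959e+00
 -1.62020433e-04  1.58708153e+00]
 shift [ 0.0026  0.0008 -0.0081]
 turn [ 0.0384  0.     -0.0001]
```

```bash
python3 -m inch '[[[0.0128,0,0],[0,0,0],1],[[0.0128,0,0],[0,0,0],1],[[0.0128,0,0],[0,0,0],1],[[0,0,0],[0,0,0],1],[[0,0,0],[0,0,0],1],[[0,0,0],[0,0,0],1],[[0,0,0],[0,0,0],1]]'
python3 - <<'E'
from geo import *
o,p,Ro=state(); print(o["joint_pos"])
tip=Ro.apply([.0031,-.0014,.1085])+p; print("tip in ring frame mm",(M.T@(tip-RING)*1e3).round(1))
units(p,Ro,None,toolR(YAW,np.radians(14))); units(p,Ro,p+RING-tip)
E
```

```text
clock: 16.3
eef_pos: [0.5541, -0.1333, 0.2712]
tool_rot: [0.785, 0.608, -0.072, -0.093]
ft_force: [-0.5, 0.3, -1.1]
grip_width: 0.0195
grasp_force: 59.3
[-0.23816443  0.6144942   0.72998929  1.92230718  0.00343242  1.58479226]
tip in ring frame mm [-0.3  2.7 61.8]
 turn [ 0.0013 -0.     -0.0001]
 shift [-0.009  -0.0007  0.2062]
```

```bash
python3 -m inch '[[[0.0013,0,0],[-0.009,0,0.03],1],[[0,0,0],[0,0,0.05],1],[[0,0,0],[0,0,0.055],1],[[0,0,0],[0,0,0],1],[[0,0,0],[0,0,0],1],[[0,0,0],[0,0,0],1],[[0,0,0],[0,0,0],1]]'
python3 - <<'E'
from geo import *
from workcell import vision
import cv2
o,p,Ro=state()
tip=Ro.apply([.0031,-.0014,.1085])+p; print("tip in ring frame mm",(M.T@(tip-RING)*1e3).round(1))
units(p,Ro,None,toolR(YAW,np.radians(14))); units(p,Ro,p+RING-tip)
a,b=vision.camera("wrist"),vision.camera("scene"); np.save("pics/w4.npy",a,allow_pickle=True); np.save("pics/scene4.npy",b,allow_pickle=True)
g=Ro.apply([.0031,-.0014,.0465])+p; P=np.array([RING,tip,g,g+N*.095])
print(((proj(a,P)-[220,100])*2).round(0)); print(((proj(b,P)-[200,100])*[400/140,450/157]+[400,0]).round(0))
f=lambda c,x,y,w,h:cv2.resize(c["img"][y:y+h,x:x+w,::-1],(400,450),interpolation=cv2.INTER_CUBIC)
cv2.imwrite("pics/near.png",np.hstack([f(a,220,100,200,225),f(b,200,100,140,157)]))
E
```

```text
clock: 16.88
eef_pos: [0.5446, -0.1337, 0.2314]
tool_rot: [0.785, 0.608, -0.075, -0.097]
ft_force: [-0.4, 0.2, -2.3]
grip_width: 0.0195
grasp_force: 59.2
tip in ring frame mm [-0.5  0.  21. ]
 turn [-0.0002 -0.     -0.0001]
 shift [-0.0001  0.0018  0.07  ]
[[191. 239.]
 [190. 250.]
 [189. 292.]
 [187. 428.]]
[[609. 404.]
 [604. 387.]
 [589. 336.]
 [561. 249.]]
```

View pics/near.png

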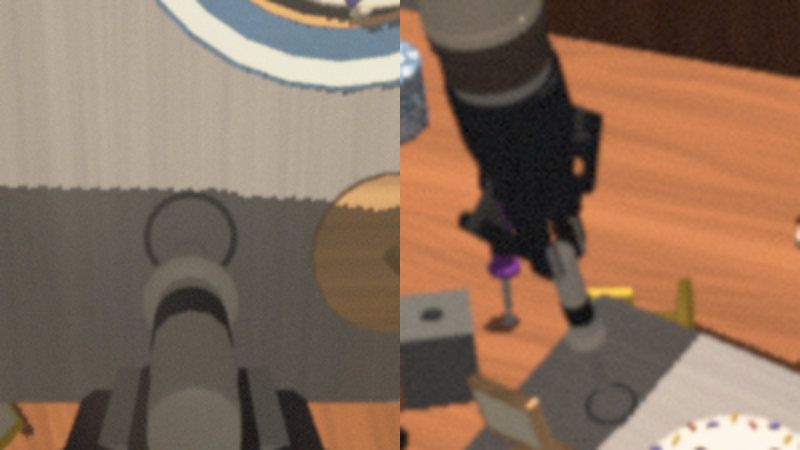

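The probe hangs square over the ring: ring at wrist crop (191,235), and in the scene crop ring (612,403) with the tip just above it. Camera calls advance time, so I use them to average the force as I go down.

```bash
cat > avg.py <<'E'
from geo import *
from workcell import vision
import sys
F=[];T=[];Z=[]
for i in range(int(sys.argv[1])):
    vision.camera("wrist"); o,p,Ro=state(); F.append(M.T@np.array(o["ft_force"])); T.append(M.T@np.array(o["ft_torque"])); Z.append(M.T@(Ro.apply([.0031,-.0014,.1085])+p-RING)*1e3)
F,Z=np.array(F),np.array(Z); print("clock",o["clock"],"F deck",F.mean(0).round(2),"+-",(F.std(0)/len(F)**.5).round(2),"T",np.mean(T,0).round(3),"tip(unpressed)",Z.mean(0).round(2))
units(p,Ro,None,toolR(YAW,np.radians(14)))
E
python3 avg.py 16; python3 -m inch '[[[0,0,0],[0,0.001,0.03],1],[[0,0,0],[0,0,0.02],1],[[0,0,0],[0,0,0],1],[[0,0,0],[0,0,0],1],[[0,0,0],[0,0,0],1]]'; python3 avg.py 10
```

```text
clock 17.7833 F deck [ 0.35  0.01 -1.29] +- [0.12 0.09 0.14] T [ 0.001 -0.331 -0.008] tip(unpressed) [-0.85  0.09 19.28]
 turn [-0.0008 -0.     -0.0001]
clock: 18.2
eef_pos: [0.5408, -0.1326, 0.2152]
tool_rot: [0.784, 0.608, -0.076, -0.098]
ft_force: [0.2, 0.1, -1.6]
grip_width: 0.0196
grasp_force: 59.2
clock 18.7 F deck [ 0.25  0.11 -1.04] +- [0.12 0.11 0.07] T [ 0.007 -0.324 -0.004] tip(unpressed) [-0.63  0.08  4.42]
 turn [-0.0007 -0.     -0.0001]
```

```bash
python3 -m inch '[[[-0.0007,0,0],[0,0,0.008],1],[[0,0,0],[0,0,0],1],[[0,0,0],[0,0,0],1]]'; python3 avg.py 8;  python3 -m inch '[[[0,0,0],[0,0,0.007],1],[[0,0,0],[0,0,0],1],[[0,0,0],[0,0,0],1]]'; python3 avg.py 8
```

```text
clock: 18.95
eef_pos: [0.54, -0.1324, 0.2126]
tool_rot: [0.785, 0.608, -0.075, -0.097]
ft_force: [0.1, -0.7, -1.1]
grip_width: 0.0197
grasp_force: 59.2
clock 19.35 F deck [ 0.09  0.04 -1.26] +- [0.16 0.13 0.12] T [-0.018 -0.317 -0.001] tip(unpressed) [-0.32  0.08  1.78]
 turn [-0.     -0.     -0.0001]
clock: 19.6
eef_pos: [0.5398, -0.1324, 0.2107]
tool_rot: [0.785, 0.608, -0.075, -0.096]
ft_force: [1.1, 0.6, -0.4]
grip_width: 0.0192
grasp_force: 59.4
clock 20.0 F deck [ 0.9   0.01 -0.5 ] +- [0.16 0.17 0.24] T [ 0.002 -0.454 -0.007] tip(unpressed) [-0.15  0.07 -0.22]
 turn [ 0.     -0.     -0.0001]
```

```bash
python3 -m inch '[[[0,0,0],[0,0,0.006],1],[[0,0,0],[0,0,0],1],[[0,0,0],[0,0,0],1]]'; python3 avg.py 10
```

```text
clock: 20.25
eef_pos: [0.5394, -0.1322, 0.209]
tool_rot: [0.785, 0.608, -0.075, -0.096]
ft_force: [-0.2, 0.2, 0.4]
grip_width: 0.0196
grasp_force: 59.5
clock 20.75 F deck [ 0.68 -0.2   0.35] +- [0.16 0.15 0.19] T [-0.012 -0.449  0.016] tip(unpressed) [-0.25  0.08 -2.05]
 turn [-0.     -0.     -0.0001]
```

```bash
python3 -m inch '[[[0,0,0],[0,0,0.0065],1],[[0,0,0],[0,0,0],1],[[0,0,0],[0,0,0],1]]'; python3 avg.py 20
```

```text
clock: 21.0
eef_pos: [0.5389, -0.1321, 0.207]
tool_rot: [0.785, 0.608, -0.075, -0.096]
ft_force: [0.8, -0.8, 1.3]
grip_width: 0.0195
grasp_force: 59.6
clock 22.0 F deck [0.62 0.13 1.55] +- [0.11 0.12 0.12] T [ 0.    -0.385  0.003] tip(unpressed) [-0.28  0.08 -4.04]
 turn [-0.     -0.     -0.0001]
```

Estimated press is about 5.2 mm (2.7 N). I hold it there for more than three seconds and check with a last picture.

```bash
python3 -m inch '[[[0,0,0],[0,0,0],1],[[0,0,0],[0,0,0],1],[[0,0,0],[0,0,0],1],[[0,0,0],[0,0,0],1],[[0,0,0],[0,0,0],1],[[0,0,0],[0,0,0],1],[[0,0,0],[0,0,0],1],[[0,0,0],[0,0,0],1],[[0,0,0],[0,0,0],1],[[0,0,0],[0,0,0],1]]'; python3 avg.py 30; python3 avg.py 20
python3 - <<'E'
from geo import *
from workcell import vision
import cv2
a,b=vision.camera("wrist"),vision.camera("scene")
f=lambda c,x,y,w,h:cv2.resize(c["img"][y:y+h,x:x+w,::-1],(400,450),interpolation=cv2.INTER_CUBIC)
cv2.imwrite("pics/final.png",np.hstack([f(a,220,100,200,225),f(b,200,130,120,135)]))
E
```

```text
clock: 22.83
eef_pos: [0.5389, -0.1321, 0.2071]
tool_rot: [0.785, 0.608, -0.075, -0.096]
ft_force: [1.5, -1.1, 1.0]
grip_width: 0.0192
grasp_force: 59.6
clock 24.3333 F deck [ 0.51 -0.15  1.44] +- [0.08 0.08 0.08] T [ 0.002 -0.431 -0.002] tip(unpressed) [-0.29  0.08 -4.08]
 turn [-0.     -0.     -0.0001]
clock 25.3333 F deck [ 0.6  -0.23  1.5 ] +- [0.1  0.1  0.11] T [-0.008 -0.426  0.002] tip(unpressed) [-0.29  0.08 -4.09]
 turn [-0.     -0.     -0.0001]
```

View pics/final.png

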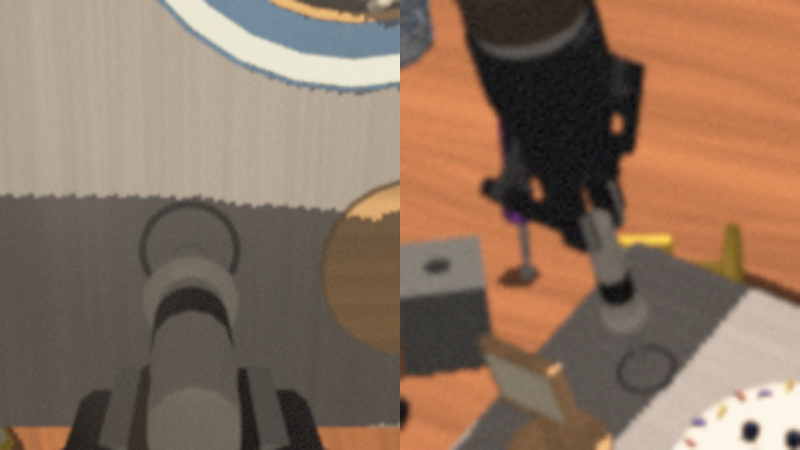

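The ring, holder and cake look right, and the guard sits at the same wrist pixels as before contact, so the probe has not slipped. The disc blends into the shadow, so I check its place in the ring numerically.

Run:
```python
from geo import *
from workcell import vision
o,p,Ro=state()
for n in ("scene","wrist"):
    fr=[vision.camera(n) for _ in range(6)]; c=fr[0]; im=np.mean([k["img"].mean(2) for k in fr],0)
    q=proj(c,RING)[0]; tip=RING+N*.004; g=RING+N*.057
    print(n,"ring pred",q.round(1),"guard pred",proj(c,g)[0].round(1),"disc pred",proj(c,RING+N*.003)[0].round(1))
    x0,y0,w,h,s=(int(q[0])-14,int(q[1])-20,28,32,1) if n=="scene" else (int(q[0])-26,int(q[1])-26,54,48,2)
    print("cols",x0,"rows",y0,"step",s)
    for r in range(y0,y0+h,s): print(r,' '.join('%3d'%im[r,k] for k in range(x0,x0+w,s)))
```

```text
scene ring pred [273.2 240.8] guard pred [268.3 225.1] disc pred [273. 240.]
cols 259 rows 220 step 1
220  84  75  59  42  33  30  31  34  43  61  77  90  99 102  98  92  88  88  88  90  89  87  87  86  85  84  85  85
221  86  87  82  73  64  60  60  65  77  87  93  98 102 106 102  94  87  88  88  86  88  89  88  88  88  87  85  87
222  88  93  95  93  89  89  89  91  96 100 100 102 106 108 106  95  88  86  86  88  89  89  89  89  88  87  88  86
223  89  95 102 103 100 102 102 103 103 103 103 105 107 110 107  96  89  87  85  85  86  86  88  88  88  89  89  87
224  90  97 105 107 106 105 105 105 105 105 104 107 111 109 104  95  89  87  87  85  86  85  86  87  86  88  88  88
225  87  97 105 110 109 108 107 106 107 108 110 111 113 109 101  93  89  86  87  88  87  85  85  87  85  87  86  87
226  86  93 102 110 111 111 111 111 111 114 113 113 110 105  97  90  88  88  86  86  86  87  86  86  86  86  85  86
227  86  88  98 105 110 112 113 115 114 114 114 112 107 100  93  89  88  87  87  89  86  88  87  87  87  85  86  85
228  84  85  91  98 104 109 111 113 114 111 108 105  99  93  88  87  8
[... 4805 characters left out ...]
 100  92  83  58  59  81  87
236  87  82  61  70  97 102 103 103 105 107 109 110 110 109 109 109 108 106 104 103 103 101  92  66  71  85  85
238  86  86  75  86 101 102 103 103 105 108 106 104  98  98 102 102 105 105 106 104 104 102 101  91  84  83  85
240  88  87  86  99 102 103 105 105 103  96  91  88  88  88  89  89  91  96 103 105 103 102 102  99  88  85  85
242  86  87  94 100 101 102 103 101  90  88  86  86  82  79  81  84  87  87  91 100 102 102 101 100  89  85  84
244  86  88 100 100 102 102 101  89  85  78  64  54  49  45  48  52  64  73  84  88  99 102 102 101  96  84  84
246  87  89 100 100 102 101  90  82  61  47  43  43  41  42  41  40  40  42  54  77  89 101 101 101  99  86  82
```

The disc is 3–4 mm off the ring's centre, so it lies well inside (11 mm is allowed). Guard and disc show the same offset, so the probe is square to the deck. The press has held steady for over 4 s, so I hand in.

```bash
python3 avg.py 4; python3 -c "
from workcell import workorder; print(workorder.job_done())"
```

```text
clock 26.2333 F deck [0.84 0.26 1.3 ] +- [0.12 0.3  0.29] T [-0.02  -0.427  0.007] tip(unpressed) [-0.31  0.08 -4.09]
 turn [-0.     -0.     -0.0001]
the job is handed in; nothing more can be done
None
```

I handed the job in at 26 s, verdict not shown: the card holder stands clear of the ring, and the thermometer is still gripped, square to the deck, its disc about 4 mm off the ring's centre but inside it, held steady for over 4 s at an estimated 5 mm of tip travel (2.7 N).

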